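# Put a stack of grinder contact wheels away in their trays

## Robot

A 6-joint arm with a two-finger parallel gripper is mounted at the origin on the work surface. World frame = base frame: x ahead of the robot, y to its left, z up, the work surface at z = 0. Lengths are in m, angles in rad, forces in N, time in s.
With the tool pointing down it reaches from about 0.375 to 0.9 m from the base axis. Payload 3.1 kg.
Tool frame: the origin (TCP) lies at the very end of the fingers, on their centre line; the grasp point (between the pads) lies 19 mm behind it (manip.pinch_z is the distance from the TCP to the grasp point, in m); z points along the fingers, y is the direction in which the jaws open and shut (so a half turn about z gives the same grasp; the last joint's range is limited). The gripper opens to 85 mm and grips with 20 to 120 N. Pads are 22 mm wide; open, the fingers measure 114 mm over their backs; the gripper's body (76 mm by 85 mm) begins 54 mm behind the grasp point. The pads swing forward as they close: fully open they stand 13 mm farther back than shut.
Start: joints at [1.101, 0.527, 1.433, -0, 1.181, -0.178], TCP at [0.179, 0.599, 0.231] pointing down, gripper open.
Joint ranges: [-3.08, 3.08], [-0.75, 2.2], [0.22, 2.44], [-1.43, 4.57], [0, 2.65], [-2.85, 2.85]. Speed limits (rad/s): [2.79, 2.79, 3.14, 3.14, 3.14, 3.14].

## Interface

Orientations are given as a unit quaternion [x, y, z, w].
In Python, from station import manip gives the robot as it stands.
- The arm moves only by the tool drive_tool, never from a script. Its argument "increments" is a list of rows, each a list of 7 numbers: the closure in counts, from 0 (fully open) to 255 (shut), then the shift along the tool's x, y, z in cm, then the turn, a rotation vector about the tool's x, y, z in rad. A call has 1 to 20 rows; each row is the pose to reach, as a shift and turn from the pose commanded when the call began, along the tool's axes at that moment; what a row does not reach only later rows make up. A row lasts 1/10 s, in which the tool goes at most 50 mm and 8.59 degrees, less where a joint would pass 70% of its speed; a pose out of reach is approached as far as the arm can. A call with a gripper value outside its range is refused whole. The fingers move at their own pace and stop on an object; "force" is the grip in N (left out, the last holds). Time passes only in rows, so rows that repeat a pose let the fingers close. It gives the time, the measured TCP pose, the force and the opening at its end, in the units of the state.
- manip.sense(): the state, without advancing time (a new reading comes with each control period).
- manip.snapshot(name): name is "scene" or "top" or "wrist"; returns the picture (420x560x3 uint8, red, green, blue); there is no depth.
- manip.camera_model(name): a dict with "mtx" (3x3 intrinsics, pixels), "cam_to_world" (4x4, takes a point from camera to world coordinates). Camera axes: x right, y down, z forward; pixel columns grow to the right and rows downward; lengths in m; the calibration is good to about 2 mm. A picture is of the moment at which its call begins: read the wrist's pose just before it. camera_model takes no time and is no camera call; for the wrist camera it gives the pose at the moment of the call.
- manip.sign_off(): hands the job in, once; it reports no verdict.
The state is a dict: "t": time; "q": joint angles; "qd": joint speeds; "tau": joint torques, N m; "tcp_pos": TCP position; "tool_rot": TCP orientation; "force": force on the tool from outside, world axes, zero at the start; "ft_torque": the same for the moment, N m; "finger_gap": opening from 0.0 (shut) to 1.0 (fully open).
Only numpy, scipy, OpenCV 4.12 (cv2) and the standard library are available. Lean on these libraries where they do the work, as an engineer would, in place of code of your own. Each camera call takes 0.05 s, during which the arm holds its last target. There are 200 camera calls.

## Task

Take the stack of belt-grinder contact wheels apart and stand each wheel upright and flat on the floor of the tray of its own colour, inside the rim, filling the trays in order from the top wheel to the bottom one (yellow, blue, red, green). Set the wheels down rather than dropping them or knocking them over, and leave the white oil bottle standing where it is.

Things in the scene. Friction and masses are not known exactly. Their poses are not given: they have to be found in the camera images.
- yellow_wheel_center (a point): yellow grinder contact wheel: an upright plain cylinder, coloured tread with thin black grooves and an aluminium hub face, 28 mm diameter, 36 mm tall, about 40 g; at the start the top of the stack of four, standing loose on the flat top of the next wider wheel. The point is its centre, 18 mm above its underside; z runs along its axis, up.
- blue_wheel_center (a point): blue grinder contact wheel: an upright plain cylinder, coloured tread with thin black grooves and an aluminium hub face, 40 mm diameter, 36 mm tall, about 80 g; at the start the second from top of the stack of four, standing loose on the flat top of the next wider wheel. The point is its centre, 18 mm above its underside; z runs along its axis, up.
- red_wheel_center (a point): red grinder contact wheel: an upright plain cylinder, coloured tread with thin black grooves and an aluminium hub face, 52 mm diameter, 36 mm tall, about 140 g; at the start the third from top of the stack of four, standing loose on the flat top of the next wider wheel. The point is its centre, 18 mm above its underside; z runs along its axis, up.
- green_wheel_center (a point): green grinder contact wheel: an upright plain cylinder, coloured tread with thin black grooves and an aluminium hub face, 64 mm diameter, 36 mm tall, about 220 g; at the start the bottom of the stack of four, standing on the bench. The point is its centre, 18 mm above its underside; z runs along its axis, up.
- tray_yellow: yellow square tray fixed to the bench, 56 mm square outside, 50 mm inside its 3 mm rim; the floor lies 4 mm and the rim's top 9 mm above the bench. Origin: centre of its underside, on the bench; x and y along its sides.
- tray_blue: blue square tray fixed to the bench, 68 mm square outside, 62 mm inside its 3 mm rim; the floor lies 4 mm and the rim's top 9 mm above the bench. Origin: centre of its underside, on the bench; x and y along its sides.
- tray_red: red square tray fixed to the bench, 80 mm square outside, 74 mm inside its 3 mm rim; the floor lies 4 mm and the rim's top 9 mm above the bench. Origin: centre of its underside, on the bench; x and y along its sides.
- tray_green: green square tray fixed to the bench, 92 mm square outside, 86 mm inside its 3 mm rim; the floor lies 4 mm and the rim's top 9 mm above the bench. Origin: centre of its underside, on the bench; x and y along its sides.
- bottle_mid (a point): white oil bottle with black cap, 48 mm diameter, 110 mm tall, standing loose on the bench. The point is its centre, 55 mm above its foot. A bystander.
Things that resemble listed ones, but are neither listed nor needed, are in the scene too. There is more than one size of the part that bears red_wheel_center; the job needs the middle-sized.

How it is judged:
On the way, in this order (a step that is already met when the one before it is completed fails the run):
1. the yellow wheel stands released in the yellow tray (horizontal distance between yellow_wheel_center and tray_yellow below 0.0175 m and z of yellow_wheel_center in the frame of tray_yellow between 0.018 and 0.0255 m and angle between yellow_wheel_center's own z axis and vertical below 0.1 rad and contact force between wheel_yellow and the fingers below 0.05 N), for 0.2 s.
2. the blue wheel stands released in the blue tray (horizontal distance between blue_wheel_center and tray_blue below 0.0175 m and z of blue_wheel_center in the frame of tray_blue between 0.018 and 0.0255 m and angle between blue_wheel_center's own z axis and vertical below 0.1 rad and contact force between wheel_blue and the fingers below 0.05 N), for 0.2 s.
3. the red wheel stands released in the red tray (horizontal distance between red_wheel_center and tray_red below 0.0175 m and z of red_wheel_center in the frame of tray_red between 0.018 and 0.0255 m and angle between red_wheel_center's own z axis and vertical below 0.1 rad and contact force between wheel_red and the fingers below 0.05 N), for 0.2 s.
4. the green wheel stands released in the green tray (horizontal distance between green_wheel_center and tray_green below 0.0175 m and z of green_wheel_center in the frame of tray_green between 0.018 and 0.0255 m and angle between green_wheel_center's own z axis and vertical below 0.1 rad and contact force between wheel_green and the fingers below 0.05 N), for 0.2 s.
At the end, for the whole second after the job is handed in: Each wheel stands upright (within 0.1 rad) on the floor of the tray of its own colour (centre 18 to 25.5 mm above the bench, within 17.5 mm of the tray's middle, as it is anywhere inside the rim), released and at rest; the oil bottle still stands within 20 mm of where it was (all of step 1 and all of step 2 and all of step 3 and all of step 4 and linear speed of each of wheel_yellow, wheel_blue, wheel_red, wheel_green below 0.02 m/s and distance of bottle_mid from where it was at the start of the episode below 0.02 m and angle between bottle_mid's own z axis and vertical below 0.2 rad); the robot touches nothing.
It fails at once if a wheel is dropped from more than about 18 mm, or knocked off the stack (moves faster than 0.6 m/s out of the fingers) ((contact force between wheel_yellow and the fingers below 0.05 N and linear speed of wheel_yellow above 0.6 m/s) or (contact force between wheel_blue and the fingers below 0.05 N and linear speed of wheel_blue above 0.6 m/s) or (contact force between wheel_red and the fingers below 0.05 N and linear speed of wheel_red above 0.6 m/s) or (contact force between wheel_green and the fingers below 0.05 N and linear speed of wheel_green above 0.6 m/s)).
It fails at once if the oil bottle is pushed more than 20 mm or tipped (distance of bottle_mid from where it was at the start of the episode above 0.02 m or angle between bottle_mid's own z axis and vertical above 0.3 rad).
It also fails if it takes over 99 s, if anything falls off the work surface, if the arm or the gripper's body presses on something with over 40 N, if the wrist force passes 120 N, or if a joint passes its speed limit or range.

## Working session

There is one attempt and no reset: what is moved stays moved. The work goes in short steps, Python scripts to look and compute and a tool call to move; the robot and the scene stay as the last step left them, time stands still between calls to the robot, and variables do not carry over. Pictures are saved under pics/ and viewed, about 12 in all and at most 16, crops included, and the job is handed in when it is done.

Besides the shell and the picture viewer there is one more tool, called after "Call:" as name([rows], argument=value, ...), one row to a line, values as JSON. drive_tool: Moves the arm, as the interface text tells. Its arguments: {"type":"object","properties":{"increments":{"type":"array","items":{"type":"array","items":{"type":"number"}}},"force":{"type":"number"}},"required":["increments"]}

```bash
mkdir -p pics; ls; python3 - <<'E'
from station import manip
import cv2,numpy as np
print(manip.sense())
for n in ("scene","top"):
    im=manip.snapshot(n); m=manip.camera_model(n)
    cv2.imwrite(f"pics/{n}0.png",im[:,:,::-1]); print(n,np.round(m["mtx"],1).tolist(),np.round(m["cam_to_world"],4).tolist())
E
```

```text
pics
{'t': 0.0, 'q': array([ 1.10148739e+00,  5.28500779e-01,  1.43391925e+00, -4.93695353e-06,
        1.18138387e+00, -1.78498656e-01]), 'qd': array([-7.93283626e-05,  1.65382690e-03, -8.18404144e-04, -2.69737554e-04,
        7.10490037e-04, -5.93041200e-04]), 'tau': array([ 7.66469766e-04, -4.42358816e+01, -1.78026563e+01, -1.56487649e-04,
        8.10240948e-03, -1.23237271e-06]), 'tcp_pos': array([0.17884565, 0.59811101, 0.23030696]), 'tool_rot': array([ 1.44892287e-01,  9.89446817e-01, -1.04885516e-03, -3.49721730e-04]), 'force': array([ 0.61868482, -0.21992795, -0.65224548]), 'ft_torque': array([-0.0026303 ,  0.04662882,  0.01794486]), 'finger_gap': 0.9981017104385699}
scene [[385.2, 0.0, 275.7], [0.0, 385.2, 213.5], [0.0, 0.0, 1.0]] [[-0.7052, 0.5886, -0.3952, 0.8977], [0.7089, 0.5814, -0.3993, 0.3085], [-0.0053, -0.5618, -0.8273, 0.7233], [0.0, 0.0, 0.0, 1.0]]
top [[522.6, 0.0, 283.2], [0.0, 522.6, 204.2], [0.0, 0.0, 1.0]] [[-0.0268, -0.9787, 0.2035, 0.381], [-0.9996, 0.0267, -0.0033, 0.0029], [-0.0023, -0.2035, -0.9791, 1.1692], [0.0, 0.0, 0.0, 1.0]]
```

View pics/scene0.png

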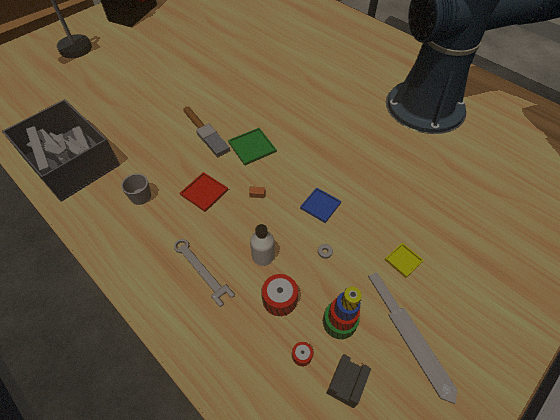

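View pics/top0.png

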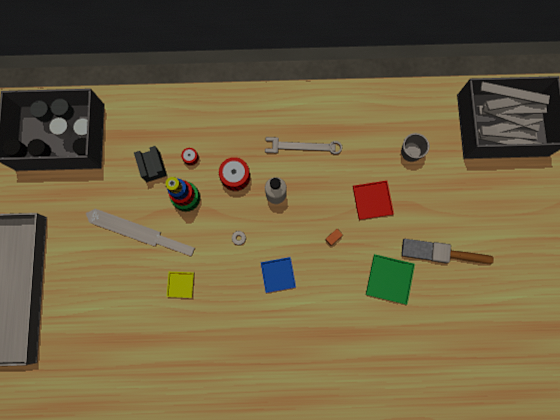

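The scene picture shows the stack at about (343,312), with yellow on top at (352,295). The top picture shows it at (173–187,184–200).

- **Red candidates (top picture):** large red wheel (235,173), small red wheel (190,156), and the red wheel in the stack (about (181,192)). The one I want is the middle-sized one in the stack.
- **Trays (top picture):** yellow (181,286), blue (278,275), red (373,200), green (390,279).
- **Bottle (top picture):** (276,188).

```bash
cat > h.py <<'E'
from station import manip
import cv2,numpy as np
def ray(n,uv,z,m=None):
    m=m or manip.camera_model(n); T=m["cam_to_world"]
    d=T[:3,:3]@np.linalg.solve(m["mtx"],[uv[0],uv[1],1.]); o=T[:3,3]
    return o+d*(z-o[2])/d[2]
H=dict(yellow=((22,34),),blue=((108,128),),red=((0,7),(173,180)),green=((50,75),))
def mask(im,c,s=110,v=40):
    h=cv2.cvtColor(im,cv2.COLOR_RGB2HSV)
    return sum(cv2.inRange(h,(a,s,v),(b,255,255)) for a,b in H[c])
def blobs(mk,amin=60):
    cs,_=cv2.findContours(mk,cv2.RETR_EXTERNAL,cv2.CHAIN_APPROX_NONE)
    return sorted([c for c in cs if cv2.contourArea(c)>amin],key=cv2.contourArea,reverse=True)
E
python3 - <<'E'
from h import *
for n in("top","scene"):
    im=cv2.imread(f"pics/{n}0.png")[:,:,::-1].copy()
    for c in H:
        for b in blobs(mask(im,c,150))[:4]:
            r=cv2.minAreaRect(b)
            W=[ray(n,p,.008)[:2] for p in cv2.boxPoints(r)]
            print(n,c,np.round(r[0]),np.round(r[1]),"xy",np.round(np.mean(W,0),4),"ang",round(np.degrees(np.arctan2(*(W[1]-W[0])[::-1])),1), "sz",np.round([np.linalg.norm(W[1]-W[0]),np.linalg.norm(W[2]-W[1])],3))
im=cv2.imread("pics/top0.png"); a=cv2.resize(im[140:230,140:300],None,fx=5,fy=5,interpolation=2)
cv2.imwrite("pics/crop1.png",np.clip(a*1.8,0,255).astype(np.uint8))
E
```

```text
top yellow [180. 284.] [26. 26.] xy [0.4485 0.2317] ang -2.6 sz [0.057 0.058]
top yellow [172. 184.] [15. 15.] xy [0.6752 0.251 ] ang -91.6 sz [0.034 0.035]
top blue [278. 274.] [30. 30.] xy [0.4643 0.0155] ang -81.2 sz [0.066 0.066]
top red [373. 200.] [35. 36.] xy [ 0.6278 -0.2048] ang -81.9 sz [0.082 0.081]
top red [234. 174.] [32. 30.] xy [0.6964 0.1101] ang -91.6 sz [0.069 0.076]
top red [190. 155.] [17. 15.] xy [0.7439 0.2127] ang -12.9 sz [0.037 0.039]
top red [183. 195.] [19. 23.] xy [0.6504 0.2266] ang -50.7 sz [0.053 0.045]
top green [390. 279.] [42. 41.] xy [ 0.4485 -0.2316] ang -16.4 sz [0.091 0.093]
top green [186. 198.] [18. 28.] xy [0.6424 0.2187] ang -47.9 sz [0.063 0.042]
scene yellow [403. 259.] [29. 27.] xy [0.4509 0.2319] ang 178.4 sz [0.066 0.059]
scene yellow [352. 298.] [17. 23.] xy [0.5926 0.2095] ang -147.4 sz [0.047 0.034]
scene blue [321. 204.] [30. 26.] xy [0.4639 0.0167] ang -165.4 sz [0.072 0.074]
scene blue [347. 304.] [23. 16.] xy [0.6094 0.2109] ang -171.8 sz [0.033 0.044]
scene red [280. 294.] [41. 35.] xy [0.6861 0.1034] ang 134.7 sz [0.071 0.085]
scene red [204. 191.] [32. 38.] xy [ 0.6275 -0.203 ] ang -168.5 sz [0.099 0.092]
scene red [302. 354.] [23. 20.] xy [0.7384 0.2116] ang 134.8 sz [0.037 0.04 ]
scene red [342. 315.] [30. 26.] xy [0.6336 0.2175] ang -165.3 sz [0.052 0.055]
```

View pics/crop1.png

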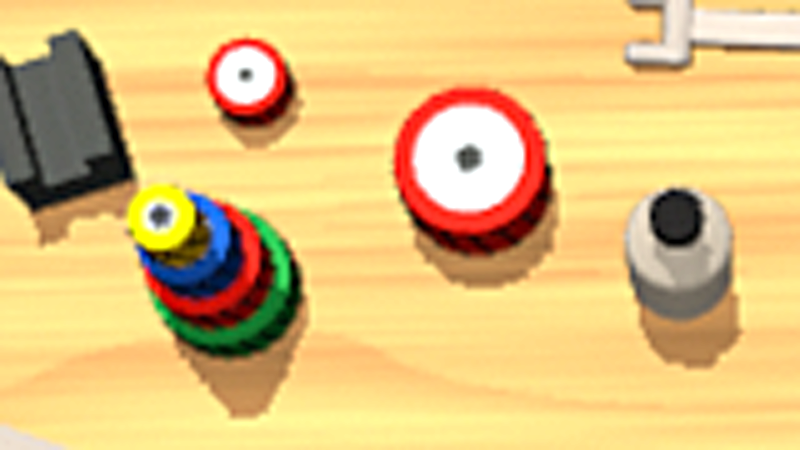

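The crop shows the yellow hub's centre at crop (160,215), which is top pixel (171.6,182.6). The stack's red wheel lies between the small red (189,155) and the large red (234,171), so I'm choosing that one.

```bash
cat >> h.py <<'E'
from scipy.spatial.transform import Rotation as R
def delta(xyz):
    s=manip.sense(); r=R.from_quat(s["tool_rot"])
    print("tcp",np.round(s["tcp_pos"],4),"rotvec",np.round(r.as_rotvec(),3),"gap",round(s["finger_gap"],3),"t",round(s["t"],2),"F",np.round(s["force"],1))
    return np.round(r.inv().apply(np.array(xyz)-s["tcp_pos"])*100,2)
E
python3 - <<'E'
from h import *
p=ray("top",(171.6,182.8),.144); print(p); print("bottle",ray("top",(275,183),.11))
print(delta([p[0],p[1],.22]))
E
```

```text
[0.64432373 0.22385336 0.144     ]
bottle [0.64670819 0.01524378 0.11      ]
tcp [0.1789 0.5982 0.2304] rotvec [-4.550e-01 -3.108e+00  3.000e-03] gap 1.004 t 0.1 F [-0.3 -0.4  0.2]
[-55.33 -22.52   1.07]
```

Call:
drive_tool([
  [0, -4, -1.6, -0.2, 0, 0, 0],
  [0, -8, -3.3, -0.4, 0, 0, 0],
  [0, -12, -4.9, -0.6, 0, 0, 0],
  [0, -16, -6.5, -0.8, 0, 0, 0],
  [0, -20, -8.1, -1, 0, 0, 0],
  [0, -24, -9.8, -1, 0, 0, 0],
  [0, -28, -11.4, -1, 0, 0, 0],
  [0, -32, -13, -1, 0, 0, 0],
  [0, -36, -14.7, -1, 0, 0, 0],
  [0, -40, -16.3, -1, 0, 0, 0],
  [0, -44, -17.9, -1, 0, 0, 0],
  [0, -47, -19.1, -1, 0, 0, 0],
  [0, -50, -20.4, -1, 0, 0, 0],
  [0, -52.5, -21.4, -1, 0, 0, 0],
  [0, -54, -22, -1, 0, 0, 0],
  [0, -55, -22.4, -1, 0, 0, 0],
  [0, -55.3, -22.5, -1, 0, 0, 0],
  [0, -55.3, -22.5, -1, 0, 0, 0],
  [0, -55.3, -22.5, -1, 0, 0, 0],
], force=30)

```text
t: 2.0
tcp_pos: [0.6434, 0.2256, 0.2413]
tool_rot: [0.144, 0.99, 0.0, -0.0]
force: [-0.4, -0.1, -0.1]
finger_gap: 1.0
```

```bash
python3 - <<'E'
from h import *
im=manip.snapshot("wrist");m=manip.camera_model("wrist");cv2.imwrite("pics/w1.png",im[:,:,::-1])
print(m["mtx"].tolist(),np.round(m["cam_to_world"],3).tolist()); print(delta([.6443,.2239,.116]))
for c in H:
    for b in blobs(mask(im,c,120))[:2]:print(c,cv2.minEnclosingCircle(b))
E
```

```text
[[303.45520660445766, 0.0, 279.00900717683015], [0.0, 303.45520660445766, 212.42546068050254], [0.0, 0.0, 1.0]] [[0.285, 0.911, 0.299, 0.566], [0.958, -0.271, -0.09, 0.25], [-0.001, 0.312, -0.95, 0.385], [0.0, 0.0, 0.0, 1.0]]
tcp [0.6435 0.2257 0.2414] rotvec [-0.453 -3.108 -0.   ] gap 0.998 t 2.05 F [-0.3 -0.3  0.1]
[-0.14 -0.14 12.54]
yellow ((235.5, 15.0), 33.98906707763672)
yellow ((279.265380859375, 210.08087158203125), 20.266315460205078)
blue ((60.0, 83.0), 44.598304748535156)
blue ((276.49481201171875, 198.30311584472656), 21.356325149536133)
red ((201.9822998046875, 243.80332946777344), 31.77474594116211)
red ((290.45001220703125, 251.0), 15.414457321166992)
green ((276.1091003417969, 182.85484313964844), 26.39728355407715)
```

View pics/w1.png

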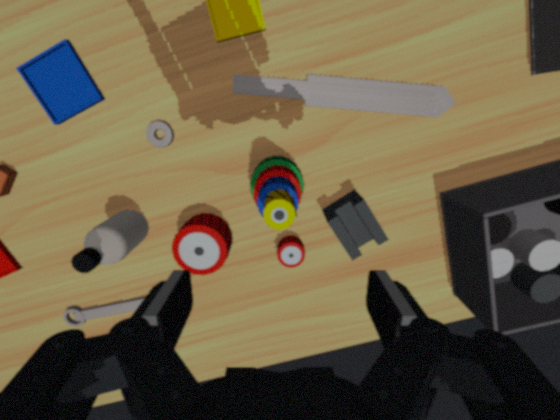

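The wrist picture shows the stack at (279,215), with the yellow hub dot in the middle and clear space around it. The small red (291,252) and the bracket (355,225) lie outside the fingers' path.

```bash
python3 - <<'E'
from h import *
p=ray("wrist",(279.3,215.2),.144);print(p); print(delta([p[0],p[1],.117]))
E
```

```text
[0.64467896 0.22657613 0.144     ]
tcp [0.6435 0.2257 0.2414] rotvec [-0.453 -3.108 -0.   ] gap 0.998 t 2.05 F [-0.3 -0.3  0.1]
[-0.1   0.12 12.44]
```

Call:
drive_tool([
  [0, 0, 0, 3, 0, 0, 0],
  [0, -0.1, 0, 6, 0, 0, 0],
  [0, -0.1, 0, 8.5, 0, 0, 0],
  [0, -0.1, 0, 10, 0, 0, 0],
  [0, -0.1, 0, 11.2, 0, 0, 0],
  [0, -0.1, 0, 12, 0, 0, 0],
  [0, -0.1, 0, 12.4, 0, 0, 0],
  [0, -0.1, 0, 12.4, 0, 0, 0],
  [100, -0.1, 0, 12.4, 0, 0, 0],
  [130, -0.1, 0, 12.4, 0, 0, 0],
  [150, -0.1, 0, 12.4, 0, 0, 0],
  [170, -0.1, 0, 12.4, 0, 0, 0],
  [190, -0.1, 0, 12.4, 0, 0, 0],
  [210, -0.1, 0, 12.4, 0, 0, 0],
  [255, -0.1, 0, 12.4, 0, 0, 0],
  [255, -0.1, 0, 12.4, 0, 0, 0],
  [255, -0.1, 0, 12.4, 0, 0, 0],
  [255, -0.1, 0, 12.4, 0, 0, 0],
], force=30)

```text
t: 3.85
tcp_pos: [0.6458, 0.2244, 0.1178]
tool_rot: [0.145, 0.989, 0.0, 0.0]
force: [0.1, 0.2, 5.3]
finger_gap: 0.317
```

```bash
python3 - <<'E'
from h import *
print(delta([.449,.2318,.0135]))
E
```

```text
tcp [0.6458 0.2244 0.1178] rotvec [4.550e-01 3.107e+00 1.000e-03] gap 0.317 t 3.85 F [0.1 0.2 5.3]
[19.07 -4.94 10.41]
```

Call:
drive_tool([
  [255, 0, 0, -1, 0, 0, 0],
  [255, 0, 0, -2.5, 0, 0, 0],
  [255, 0, 0, -4, 0, 0, 0],
  [255, 2, -0.5, -4, 0, 0, 0],
  [255, 5, -1.3, -4, 0, 0, 0],
  [255, 8, -2.1, -4, 0, 0, 0],
  [255, 11, -2.9, -4, 0, 0, 0],
  [255, 14, -3.6, -4, 0, 0, 0],
  [255, 17, -4.4, -3, 0, 0, 0],
  [255, 18.5, -4.8, -1, 0, 0, 0],
  [255, 19.1, -4.9, 1, 0, 0, 0],
  [255, 19.1, -4.9, 3.5, 0, 0, 0],
  [255, 19.1, -4.9, 6, 0, 0, 0],
  [255, 19.1, -4.9, 8, 0, 0, 0],
  [255, 19.1, -4.9, 9, 0, 0, 0],
  [255, 19.1, -4.9, 9.3, 0, 0, 0],
  [255, 19.1, -4.9, 9.3, 0, 0, 0],
])

```text
t: 5.55
tcp_pos: [0.4489, 0.2323, 0.0247]
tool_rot: [0.145, 0.989, 0.0, 0.0]
force: [0.4, -0.0, -0.8]
finger_gap: 0.313
```

```bash
python3 - <<'E'
from h import *
print(delta([.449,.2318,.0140]))
im=manip.snapshot("wrist");cv2.imwrite("pics/w2.png",im[:,:,::-1])
E
```

```text
tcp [0.4489 0.2323 0.0247] rotvec [0.455 3.108 0.   ] gap 0.313 t 5.55 F [ 0.4 -0.  -0.8]
[-0.03 -0.04  1.07]
```

View pics/w2.png

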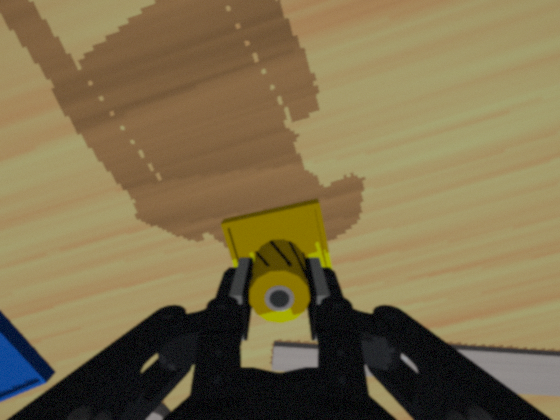

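The wrist picture shows the yellow wheel upright in the fingers at (279,298), over the middle of the yellow tray. I'll lower it and release.

Call:
drive_tool([
  [255, 0, 0, 0.4, 0, 0, 0],
  [255, 0, 0, 0.8, 0, 0, 0],
  [255, 0, 0, 1, 0, 0, 0],
  [255, 0, 0, 1.1, 0, 0, 0],
  [255, 0, 0, 1.1, 0, 0, 0],
  [150, 0, 0, 1.1, 0, 0, 0],
  [130, 0, 0, 1.1, 0, 0, 0],
  [80, 0, 0, 1.1, 0, 0, 0],
  [0, 0, 0, 1.1, 0, 0, 0],
  [0, 0, 0, 1.1, 0, 0, 0],
  [0, 0, 0, 1.1, 0, 0, 0],
  [0, 0, 0, 1.1, 0, 0, 0],
  [0, 0, 0, -1, 0, 0, 0],
  [0, 0, 0, -4, 0, 0, 0],
  [0, 0, 0, -8, 0, 0, 0],
  [0, 0, 0, -12, 0, 0, 0],
  [0, 0, 0, -15, 0, 0, 0],
  [0, 0, 0, -15, 0, 0, 0],
  [0, 0, 0, -15, 0, 0, 0],
])

```text
t: 7.5
tcp_pos: [0.4483, 0.2322, 0.1748]
tool_rot: [0.145, 0.989, 0.0, 0.001]
force: [-1.1, -0.9, -0.4]
finger_gap: 1.002
```

```bash
python3 - <<'E'
from h import *
for n in("top","wrist"):
    im=manip.snapshot(n);cv2.imwrite(f"pics/{n}3.png",im[:,:,::-1])
    if n=="top":
        a=cv2.resize(im[140:310,140:240],None,fx=3,fy=3,interpolation=2)
    else:
        m=manip.camera_model(n); print(np.round(m["cam_to_world"],4).tolist())
        b=np.clip(cv2.resize(im,(680,510))*1.,0,255)
        x=np.zeros((510,300+480,3)); x[:,:300]=a; x[:360,300:]=cv2.resize(im,(480,360)); cv2.imwrite("pics/c3.png",np.clip(x[:,:,::-1]*1.5,0,255))
print(delta([.6458,.2244,.08]))
E
```

```text
[[0.2867, 0.9108, 0.297, 0.3706], [0.958, -0.2718, -0.0911, 0.2562], [-0.0022, 0.3106, -0.9505, 0.3168], [0.0, 0.0, 0.0, 1.0]]
tcp [0.4473 0.2319 0.1732] rotvec [-4.550e-01 -3.106e+00  2.000e-03] gap 0.997 t 7.6 F [-0.1  0.3 -0.1]
[-19.25   4.99   9.27][ WARN:0@1.390] global loadsave.cpp:1063 imwrite_ Unsupported depth image for selected encoder is fallbacked to CV_8U.
```

View pics/c3.png

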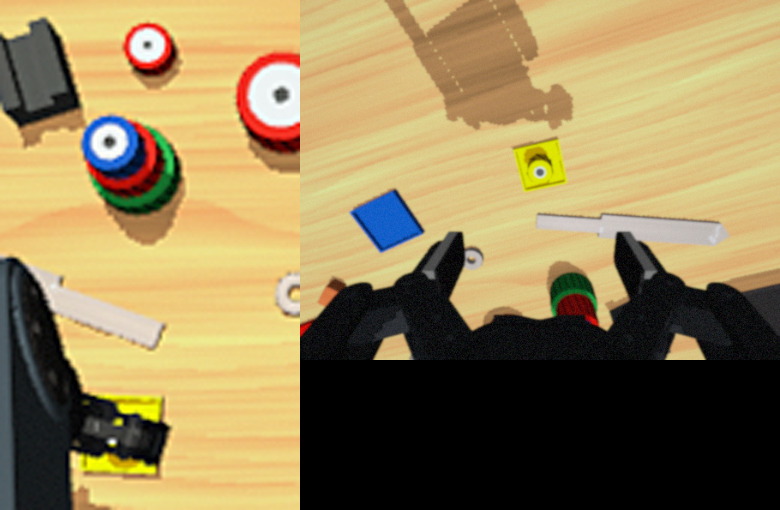

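The left crop shows the yellow wheel gone from the stack and the blue hub at (109,142), which is top pixel (176.2,187.2). The wrist view shows the yellow wheel standing in its tray, hub at wrist pixel (280,201).

```bash
python3 - <<'E'
from h import *
print("yel",ray("wrist",(280,200.7),.04)); p=ray("top",(176.2,187.2),.108); print(p); print(delta([p[0],p[1],.079]))
E
```

```text
yel [0.44616234 0.23397211 0.04      ]
[0.6438287  0.22184093 0.108     ]
tcp [0.4473 0.2319 0.1732] rotvec [-4.550e-01 -3.106e+00  2.000e-03] gap 0.997 t 7.6 F [-0.1  0.3 -0.1]
[-19.14   4.69   9.37]
```

Call:
drive_tool([
  [0, -3, 0.8, 0, 0, 0, 0],
  [0, -6.5, 1.7, 0, 0, 0, 0],
  [0, -10, 2.6, 0, 0, 0, 0],
  [0, -13.5, 3.5, 0, 0, 0, 0],
  [0, -16.5, 4.2, 0, 0, 0, 0],
  [0, -18.5, 4.7, 1, 0, 0, 0],
  [0, -19.2, 4.9, 3, 0, 0, 0],
  [0, -19.2, 4.9, 5, 0, 0, 0],
  [0, -19.2, 4.9, 7, 0, 0, 0],
  [0, -19.2, 4.9, 8.5, 0, 0, 0],
  [0, -19.2, 4.9, 9.4, 0, 0, 0],
  [0, -19.2, 4.9, 9.4, 0, 0, 0],
  [80, -19.2, 4.9, 9.4, 0, 0, 0],
  [100, -19.2, 4.9, 9.4, 0, 0, 0],
  [120, -19.2, 4.9, 9.4, 0, 0, 0],
  [140, -19.2, 4.9, 9.4, 0, 0, 0],
  [170, -19.2, 4.9, 9.4, 0, 0, 0],
  [255, -19.2, 4.9, 9.4, 0, 0, 0],
  [255, -19.2, 4.9, 9.4, 0, 0, 0],
  [255, -19.2, 4.9, 9.4, 0, 0, 0],
], force=40)

```text
t: 9.6
tcp_pos: [0.6471, 0.2242, 0.0817]
tool_rot: [0.145, 0.989, 0.0, 0.001]
force: [-0.3, -0.3, 5.4]
finger_gap: 0.455
```

```bash
python3 - <<'E'
from h import *
s=manip.sense()["tcp_pos"][2]
print(delta([.4642,.016,s-.068]))
E
```

```text
tcp [0.6471 0.2242 0.0817] rotvec [4.550e-01 3.107e+00 1.000e-03] gap 0.455 t 9.6 F [-0.3 -0.3  5.4]
[ 11.57 -25.19   6.76]
```

Call:
drive_tool([
  [255, 0, 0, -1, 0, 0, 0],
  [255, 0, 0, -3, 0, 0, 0],
  [255, 0, 0, -5, 0, 0, 0],
  [255, 0.9, -2, -5, 0, 0, 0],
  [255, 2.3, -5, -5, 0, 0, 0],
  [255, 3.7, -8, -5, 0, 0, 0],
  [255, 5.1, -11, -5, 0, 0, 0],
  [255, 6.4, -14, -5, 0, 0, 0],
  [255, 7.8, -17, -5, 0, 0, 0],
  [255, 9.2, -20, -5, 0, 0, 0],
  [255, 10.5, -23, -4, 0, 0, 0],
  [255, 11.3, -24.7, -2, 0, 0, 0],
  [255, 11.6, -25.2, 0, 0, 0, 0],
  [255, 11.6, -25.2, 2, 0, 0, 0],
  [255, 11.6, -25.2, 4, 0, 0, 0],
  [255, 11.6, -25.2, 5.2, 0, 0, 0],
  [255, 11.6, -25.2, 5.7, 0, 0, 0],
  [255, 11.6, -25.2, 5.7, 0, 0, 0],
])

```text
t: 11.4
tcp_pos: [0.4629, 0.016, 0.023]
tool_rot: [0.145, 0.989, 0.0, -0.0]
force: [-0.0, -0.9, -1.0]
finger_gap: 0.451
```

```bash
python3 - <<'E'
from h import *
print(delta([.4642,.016,.0137]))
E
```

```text
tcp [0.4629 0.016  0.023 ] rotvec [-0.455 -3.108 -0.   ] gap 0.451 t 11.4 F [-0.  -0.9 -1. ]
[-0.13  0.04  0.93]
```

Call:
drive_tool([
  [255, -0.1, 0, 0.4, 0, 0, 0],
  [255, -0.1, 0, 0.7, 0, 0, 0],
  [255, -0.1, 0, 0.9, 0, 0, 0],
  [255, -0.1, 0, 0.9, 0, 0, 0],
  [120, -0.1, 0, 0.9, 0, 0, 0],
  [80, -0.1, 0, 0.9, 0, 0, 0],
  [0, -0.1, 0, 0.9, 0, 0, 0],
  [0, -0.1, 0, 0.9, 0, 0, 0],
  [0, -0.1, 0, 0.9, 0, 0, 0],
  [0, -0.1, 0, 0.9, 0, 0, 0],
  [0, -0.1, 0, -1, 0, 0, 0],
  [0, -0.1, 0, -4, 0, 0, 0],
  [0, -0.1, 0, -8, 0, 0, 0],
  [0, -0.1, 0, -12, 0, 0, 0],
  [0, -0.1, 0, -15, 0, 0, 0],
  [0, -0.1, 0, -15, 0, 0, 0],
  [0, -0.1, 0, -15, 0, 0, 0],
])

```text
t: 13.1
tcp_pos: [0.4639, 0.0156, 0.1738]
tool_rot: [0.145, 0.989, -0.0, 0.001]
force: [-0.8, 0.2, -0.6]
finger_gap: 0.998
```

```bash
python3 - <<'E'
from h import *
t=manip.snapshot("top"); w=manip.snapshot("wrist")
x=np.zeros((510,780,3)); x[:,:300]=cv2.resize(t[140:310,140:240],(300,510),interpolation=2); x[:360,300:]=cv2.resize(w,(480,360)); cv2.imwrite("pics/c4.png",np.clip(x[:,:,::-1]*1.5,0,255).astype(np.uint8))
print(delta([.6465,.224,.041]))
E
```

```text
tcp [0.4628 0.0158 0.1723] rotvec [-0.455 -3.106 -0.   ] gap 1.002 t 13.2 F [ 0.5  0.1 -0.8]
[-11.66  25.21  13.09]
```

View pics/c4.png

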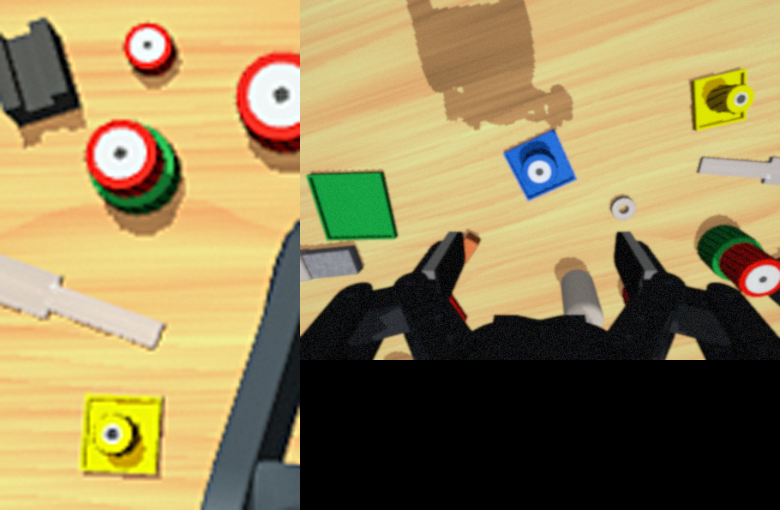

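The crop shows the red hub at (120,153), which is top pixel (179.8,190.8). The yellow and blue wheels stand inside their trays, with hubs at (112,434) in the crop and about (540,172) in the wrist view.

```bash
python3 - <<'E'
from h import *
print("blue",ray("wrist",(280,200.7),.04)); p=ray("top",(179.8,190.8),.072); print(p); print(delta([p[0]+.001,p[1]+.0015,.041]))
E
```

```text
blue [0.46151281 0.01815891 0.04      ]
[0.64454036 0.22138201 0.072     ]
tcp [0.4628 0.0158 0.1723] rotvec [-0.455 -3.106 -0.   ] gap 1.002 t 13.2 F [ 0.5  0.1 -0.8]
[-11.6   25.08  13.09]
```

Call:
drive_tool([
  [0, -1.4, 3, 0, 0, 0, 0],
  [0, -3.2, 7, 0, 0, 0, 0],
  [0, -5.1, 11, 0, 0, 0, 0],
  [0, -6.9, 15, 0, 0, 0, 0],
  [0, -8.8, 19, 0, 0, 0, 0],
  [0, -10.4, 22.5, 0, 0, 0, 0],
  [0, -11.4, 24.6, 1, 0, 0, 0],
  [0, -11.6, 25.1, 3, 0, 0, 0],
  [0, -11.6, 25.1, 6, 0, 0, 0],
  [0, -11.6, 25.1, 9, 0, 0, 0],
  [0, -11.6, 25.1, 11, 0, 0, 0],
  [0, -11.6, 25.1, 12.5, 0, 0, 0],
  [0, -11.6, 25.1, 13.2, 0, 0, 0],
  [0, -11.6, 25.1, 13.2, 0, 0, 0],
  [60, -11.6, 25.1, 13.2, 0, 0, 0],
  [80, -11.6, 25.1, 13.2, 0, 0, 0],
  [110, -11.6, 25.1, 13.2, 0, 0, 0],
  [255, -11.6, 25.1, 13.2, 0, 0, 0],
  [255, -11.6, 25.1, 13.2, 0, 0, 0],
  [255, -11.6, 25.1, 13.2, 0, 0, 0],
], force=50)

```text
t: 15.2
tcp_pos: [0.6482, 0.223, 0.043]
tool_rot: [0.145, 0.989, 0.0, 0.002]
force: [0.0, -0.6, 5.8]
finger_gap: 0.593
```

```bash
python3 - <<'E'
from h import *
s=manip.sense()["tcp_pos"][2]
print(delta([.6277,-.204,s-.032]))
E
```

```text
tcp [0.6482 0.223  0.043 ] rotvec [4.550e-01 3.105e+00 1.000e-03] gap 0.593 t 15.2 F [ 0.  -0.6  5.8]
[-10.26 -41.5    3.18]
```

Call:
drive_tool([
  [255, 0, 0, -1.5, 0, 0, 0],
  [255, 0, 0, -4.5, 0, 0, 0],
  [255, 0, 0, -8, 0, 0, 0],
  [255, 0, 0, -11.5, 0, 0, 0],
  [255, 0, 0, -14, 0, 0, 0],
  [255, -0.5, -2, -14, 0, 0, 0],
  [255, -1.2, -5, -14, 0, 0, 0],
  [255, -2, -8, -14, 0, 0, 0],
  [255, -2.8, -11.5, -14, 0, 0, 0],
  [255, -3.7, -15, -14, 0, 0, 0],
  [255, -4.6, -18.5, -14, 0, 0, 0],
  [255, -5.4, -22, -14, 0, 0, 0],
  [255, -6.3, -25.5, -14, 0, 0, 0],
  [255, -7.2, -29, -14, 0, 0, 0],
  [255, -8, -32.5, -14, 0, 0, 0],
  [255, -8.9, -36, -14, 0, 0, 0],
  [255, -9.6, -39, -14, 0, 0, 0],
  [255, -10.1, -41, -14, 0, 0, 0],
  [255, -10.3, -41.5, -14, 0, 0, 0],
  [255, -10.3, -41.5, -14, 0, 0, 0],
])

```text
t: 17.2
tcp_pos: [0.6266, -0.2043, 0.1813]
tool_rot: [0.145, 0.989, 0.0, -0.0]
force: [0.7, 0.1, -1.2]
finger_gap: 0.593
```

```bash
python3 - <<'E'
from h import *
print(delta([.6277,-.204,.0112]))
E
```

```text
tcp [ 0.6266 -0.2043  0.1813] rotvec [-4.570e-01 -3.108e+00 -1.000e-03] gap 0.593 t 17.2 F [ 0.7  0.1 -1.2]
[-0.11  0.05 17.01]
```

Call:
drive_tool([
  [255, 0, 0, 2, 0, 0, 0],
  [255, 0, 0, 5, 0, 0, 0],
  [255, 0, 0, 8, 0, 0, 0],
  [255, 0, 0, 11, 0, 0, 0],
  [255, 0, 0, 13.5, 0, 0, 0],
  [255, 0, 0, 15.2, 0, 0, 0],
  [255, 0, 0, 16, 0, 0, 0],
  [255, 0, 0, 16, 0, 0, 0],
  [255, 0, 0, 16, 0, 0, 0],
])

```text
t: 18.1
tcp_pos: [0.6276, -0.2043, 0.0223]
tool_rot: [0.145, 0.989, -0.0, 0.001]
force: [-0.1, 0.4, -1.4]
finger_gap: 0.599
```

```bash
python3 - <<'E'
from h import *
print(delta([.6277,-.204,.0112]))
E
```

```text
tcp [ 0.6276 -0.2043  0.0223] rotvec [ 4.540e-01  3.107e+00 -1.000e-03] gap 0.599 t 18.1 F [-0.1  0.4 -1.4]
[0.   0.03 1.11]
```

Call:
drive_tool([
  [255, 0, 0, 0.4, 0, 0, 0],
  [255, 0, 0, 0.8, 0, 0, 0],
  [255, 0, 0, 1, 0, 0, 0],
  [255, 0, 0, 1.1, 0, 0, 0],
  [255, 0, 0, 1.1, 0, 0, 0],
  [80, 0, 0, 1.1, 0, 0, 0],
  [40, 0, 0, 1.1, 0, 0, 0],
  [0, 0, 0, 1.1, 0, 0, 0],
  [0, 0, 0, 1.1, 0, 0, 0],
  [0, 0, 0, 1.1, 0, 0, 0],
  [0, 0, 0, 1.1, 0, 0, 0],
  [0, 0, 0, -1, 0, 0, 0],
  [0, 0, 0, -4, 0, 0, 0],
  [0, 0, 0, -8, 0, 0, 0],
  [0, 0, 0, -12, 0, 0, 0],
  [0, 0, 0, -15, 0, 0, 0],
  [0, 0, 0, -17, 0, 0, 0],
  [0, 0, 0, -17, 0, 0, 0],
  [0, 0, 0, -17, 0, 0, 0],
])

```text
t: 20.0
tcp_pos: [0.6264, -0.2041, 0.191]
tool_rot: [0.145, 0.989, 0.0, -0.0]
force: [-0.7, -0.5, -0.8]
finger_gap: 1.001
```

```bash
python3 - <<'E'
from h import *
t=manip.snapshot("top"); w=manip.snapshot("wrist")
x=np.zeros((510,780,3)); x[:,:300]=cv2.resize(t[140:310,140:240],(300,510),interpolation=2); x[:360,300:]=cv2.resize(w,(480,360)); cv2.imwrite("pics/c5.png",np.clip(x[:,:,::-1]*1.5,0,255).astype(np.uint8))
print(delta([.6465,.223,.004]))
E
```

```text
tcp [ 0.6256 -0.2037  0.1894] rotvec [-4.550e-01 -3.105e+00 -2.000e-03] gap 0.999 t 20.1 F [ 0.9  0.2 -0.5]
[10.16 41.47 18.6 ]
```

View pics/c5.png

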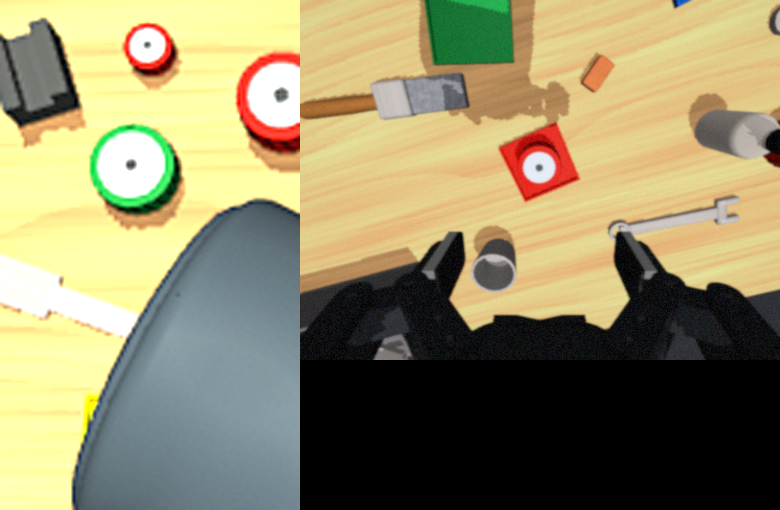

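The crop shows the green wheel alone, hub at (131,164), which is top pixel (183.4,194.4). The red wheel stands centred in its tray, hub at (539,167) in the combined picture.

```bash
python3 - <<'E'
from h import *
print("red",ray("wrist",(279,195),.04)); p=ray("top",(183.4,194.4),.036); print(p); print(delta([p[0]+.001,p[1]+.0015,.1]))
E
```

```text
red [ 0.62280569 -0.20180922  0.04      ]
[0.64473831 0.22042938 0.036     ]
tcp [ 0.6256 -0.2037  0.1894] rotvec [-4.550e-01 -3.105e+00 -2.000e-03] gap 0.999 t 20.1 F [ 0.9  0.2 -0.5]
[10.24 41.35  9.  ]
```

Call:
drive_tool([
  [0, 1, 4, 0, 0, 0, 0],
  [0, 2.1, 8.5, 0, 0, 0, 0],
  [0, 3.2, 13, 0, 0, 0, 0],
  [0, 4.3, 17.5, 0, 0, 0, 0],
  [0, 5.4, 22, 0, 0, 0, 0],
  [0, 6.6, 26.5, 0, 0, 0, 0],
  [0, 7.7, 31, 0, 0, 0, 0],
  [0, 8.7, 35, 0, 0, 0, 0],
  [0, 9.5, 38.5, 0, 0, 0, 0],
  [0, 10, 40.5, 0, 0, 0, 0],
  [0, 10.2, 41.3, 1, 0, 0, 0],
  [0, 10.2, 41.3, 4, 0, 0, 0],
  [0, 10.2, 41.3, 7, 0, 0, 0],
  [0, 10.2, 41.3, 9, 0, 0, 0],
  [0, 10.2, 41.3, 9, 0, 0, 0],
  [0, 10.2, 41.3, 9, 0, 0, 0],
], force=60)

```text
t: 21.7
tcp_pos: [0.6469, 0.2196, 0.0999]
tool_rot: [0.145, 0.989, -0.001, -0.001]
force: [-0.2, -1.0, -0.0]
finger_gap: 1.002
```

```bash
python3 - <<'E'
from h import *
print(delta([.6457,.222,.004])); cv2.imwrite("pics/w6.png",manip.snapshot("wrist")[:,:,::-1])
E
```

```text
tcp [0.6469 0.2196 0.0999] rotvec [-4.560e-01 -3.106e+00  2.000e-03] gap 1.002 t 21.7 F [-0.2 -1.  -0. ]
[0.16 0.21 9.59]
```

View pics/w6.png

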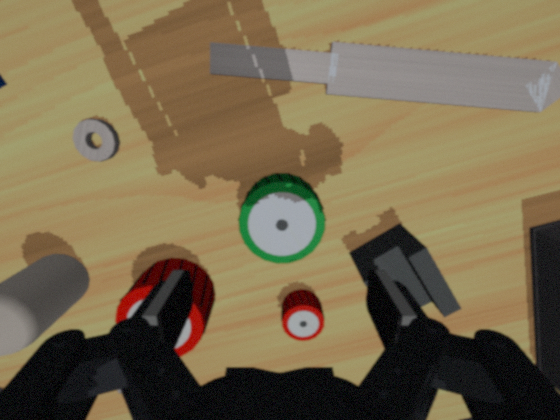

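The wrist picture shows the green hub at (282,225). The bracket's nearest edge, (350,250) to (400,225), is close to where the +y finger would go down, so I'll work out a turn that clears it.

```bash
python3 - <<'E'
from h import *
c=ray("wrist",(282,225),.036); print(c); s=manip.sense(); r=R.from_quat(s["tool_rot"])
for nm,uv,z in [("brL",(348,250),.0),("brTop",(400,223),.02),("brT2",(352,258),.02),("bigred",(195,262),.0),("smallred",(303,323),.03)]:
    p=ray("wrist",uv,z); d=r.inv().apply(p-[c[0],c[1],z]); print(nm,np.round(d[:2]*1000), "world",np.round(p[:2],3))
print(delta([c[0],c[1],.004]))
E
```

```text
[0.64650992 0.2236624  0.036     ]
brL [-37.  59.] world [0.699 0.269]
brTop [-4. 93.] world [0.677 0.312]
brT2 [-35.  58.] world [0.696 0.269]
bigred [-49. -78.] world [0.671 0.135]
smallred [-91.  18.] world [0.739 0.215]
tcp [0.6478 0.2199 0.1012] rotvec [ 0.456  3.108 -0.   ] gap 1.002 t 21.75 F [ 0.8 -0.1  0.1]
[0.23 0.32 9.72]
```

In the tool frame the bracket's nearest point is (-37,59) mm from the wheel's centre. The finger only takes up |x|<11, |y|<57, so it clears without a turn.

Call:
drive_tool([
  [0, 0.1, 0.2, 1, 0, 0, 0],
  [0, 0.2, 0.3, 3, 0, 0, 0],
  [0, 0.2, 0.3, 5, 0, 0, 0],
  [0, 0.2, 0.3, 7, 0, 0, 0],
  [0, 0.2, 0.3, 8.5, 0, 0, 0],
  [0, 0.2, 0.3, 9.3, 0, 0, 0],
  [0, 0.2, 0.3, 9.6, 0, 0, 0],
  [0, 0.2, 0.3, 9.6, 0, 0, 0],
  [40, 0.2, 0.3, 9.6, 0, 0, 0],
  [60, 0.2, 0.3, 9.6, 0, 0, 0],
  [90, 0.2, 0.3, 9.6, 0, 0, 0],
  [255, 0.2, 0.3, 9.6, 0, 0, 0],
  [255, 0.2, 0.3, 9.6, 0, 0, 0],
  [255, 0.2, 0.3, 9.6, 0, 0, 0],
], force=60)

```text
t: 23.15
tcp_pos: [0.6474, 0.2241, 0.0069]
tool_rot: [0.145, 0.989, 0.0, 0.001]
force: [-0.8, -0.5, 6.1]
finger_gap: 0.732
```

```bash
python3 - <<'E'
from h import *
s=manip.sense()["tcp_pos"][2]
print(delta([.4485,-.2316,s+.005]))
E
```

```text
tcp [0.6474 0.2241 0.0069] rotvec [4.550e-01 3.106e+00 1.000e-03] gap 0.732 t 23.15 F [-0.8 -0.5  6.1]
[  5.99 -49.36  -0.56]
```

Call:
drive_tool([
  [255, 0, 0, -1, 0, 0, 0],
  [255, 0, 0, -4, 0, 0, 0],
  [255, 0, 0, -8, 0, 0, 0],
  [255, 0, 0, -12, 0, 0, 0],
  [255, 0, 0, -15, 0, 0, 0],
  [255, 0.2, -1.5, -16, 0, 0, 0],
  [255, 0.5, -4.5, -16, 0, 0, 0],
  [255, 1, -8, -16, 0, 0, 0],
  [255, 1.5, -12, -16, 0, 0, 0],
  [255, 1.9, -16, -16, 0, 0, 0],
  [255, 2.4, -20, -16, 0, 0, 0],
  [255, 2.9, -24, -16, 0, 0, 0],
  [255, 3.4, -28, -16, 0, 0, 0],
  [255, 3.9, -32, -16, 0, 0, 0],
  [255, 4.4, -36, -16, 0, 0, 0],
  [255, 4.9, -40, -16, 0, 0, 0],
  [255, 5.3, -44, -16, 0, 0, 0],
  [255, 5.7, -47, -16, 0, 0, 0],
  [255, 5.9, -48.8, -16, 0, 0, 0],
  [255, 6, -49.4, -16, 0, 0, 0],
])

```text
t: 25.15
tcp_pos: [0.445, -0.2333, 0.1643]
tool_rot: [0.146, 0.989, 0.0, -0.001]
force: [0.0, -0.9, -0.4]
finger_gap: 0.731
```

Call:
drive_tool([
  [255, 0, 0, 0, 0, 0, 0],
  [255, 0, 0, 2, 0, 0, 0],
  [255, 0, 0, 5, 0, 0, 0],
  [255, 0, 0, 8, 0, 0, 0],
  [255, 0, 0, 11, 0, 0, 0],
  [255, 0, 0, 13, 0, 0, 0],
  [255, 0, 0, 14, 0, 0, 0],
  [255, 0, 0, 14, 0, 0, 0],
  [255, 0, 0, 14, 0, 0, 0],
])

```text
t: 26.05
tcp_pos: [0.4476, -0.2316, 0.0258]
tool_rot: [0.144, 0.99, -0.0, 0.0]
force: [0.3, -0.2, -1.5]
finger_gap: 0.732
```

```bash
python3 - <<'E'
from h import *
print(delta([.4485,-.2316,.0109]))
E
```

```text
tcp [ 0.4476 -0.2316  0.0258] rotvec [ 0.454  3.108 -0.   ] gap 0.732 t 26.05 F [ 0.3 -0.2 -1.5]
[-0.08  0.03  1.49]
```

Call:
drive_tool([
  [255, -0.1, 0, 0.5, 0, 0, 0],
  [255, -0.1, 0, 1, 0, 0, 0],
  [255, -0.1, 0, 1.3, 0, 0, 0],
  [255, -0.1, 0, 1.5, 0, 0, 0],
  [255, -0.1, 0, 1.5, 0, 0, 0],
  [40, -0.1, 0, 1.5, 0, 0, 0],
  [0, -0.1, 0, 1.5, 0, 0, 0],
  [0, -0.1, 0, 1.5, 0, 0, 0],
  [0, -0.1, 0, 1.5, 0, 0, 0],
  [0, -0.1, 0, 1.5, 0, 0, 0],
  [0, -0.1, 0, 1.5, 0, 0, 0],
  [0, -0.1, 0, 0, 0, 0, 0],
  [0, -0.1, 0, -3, 0, 0, 0],
  [0, -0.1, 0, -7, 0, 0, 0],
  [0, -0.1, 0, -11, 0, 0, 0],
  [0, -0.1, 0, -15, 0, 0, 0],
  [0, -0.1, 0, -17, 0, 0, 0],
  [0, -0.1, 0, -17, 0, 0, 0],
  [0, -0.1, 0, -17, 0, 0, 0],
])

```text
t: 27.95
tcp_pos: [0.4479, -0.2321, 0.1954]
tool_rot: [0.145, 0.989, -0.0, 0.0]
force: [-0.8, -0.4, -0.4]
finger_gap: 1.001
```

```bash
python3 - <<'E'
from h import *
t=manip.snapshot("scene"); w=manip.snapshot("wrist")
x=np.zeros((500,800,3)); x[:,:500]=cv2.resize(t[110:360,180:430],(500,500),interpolation=2); x[:225,500:]=cv2.resize(w,(300,225)); cv2.imwrite("pics/c7.png",np.clip(x[:,:,::-1]*1.4,0,255).astype(np.uint8))
print(delta([0,0,0]))
E
```

```text
tcp [ 0.4473 -0.2315  0.194 ] rotvec [-4.550e-01 -3.106e+00 -3.000e-03] gap 0.999 t 28.05 F [-0.2  0.4 -0.9]
[49.44  9.33 19.55]
```

View pics/c7.png

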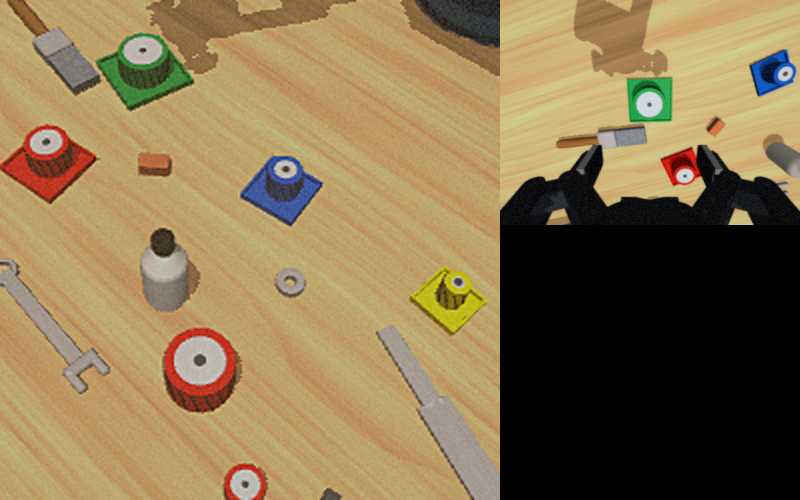

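All four wheels stand upright in their trays, with hubs at about (143,50) green, (46,142) red, (286,169) blue and (458,282) yellow. The bottle stands at (165,270) and the gripper is clear. I'll do a quick numeric check and hand in.

```bash
python3 - <<'E'
from h import *
for c,uv,t in [("green",(143,50),(.4485,-.2316)),("red",(46,142),(.6277,-.204)),("blue",(286,169),(.4642,.016)),("yellow",(458,282),(.449,.2318))]:
    p=ray("scene",(180+uv[0]/2,110+uv[1]/2),.04); print(c,np.round((p[:2]-t)*1000,1),"mm")
print(manip.sign_off())
E
```

```text
green [-2.4  1. ] mm
red [-3.5  1.9] mm
blue [-2.7  1.5] mm
yellow [-1.2  1.6] mm
the job is handed in; nothing more can be done
None
```

I took the stack apart from the top down and stood each wheel in the tray of its own colour, in the order yellow, blue, red, green. I handed the job in at about 28 s on the robot's clock; the hand-in reports no verdict.

- **Wheels:** In the last pictures all four stand upright on their tray floors. Their measured centres are within about 4 mm of the tray middles, against the 17.5 mm allowed.
- **Bottle and gripper:** The bottle is still standing and looks unmoved, though I checked that only by eye and did not measure it. The gripper was open and lifted clear of everything.
- **Disagreements:** The top and wrist cameras differed by 1 to 3 mm on the wheel positions, about what the 2 mm calibration would give. No check failed.

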